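Close the membrane test cell on the plinth and hold it shut

ROBOT

A 6-joint arm with a two-finger parallel gripper is mounted at the origin on the work surface. World frame = base frame: x ahead of the robot, y to its left, z up, the work surface at z = 0. Lengths are in m, angles in degrees, forces in N, time in s.
With the tool pointing down it reaches from about 0.4 to 0.925 m from the base axis. Payload 12.5 kg.
Tool frame: the origin (TCP) lies between the finger pads; the fingertips stand manip.tip_reach ahead of it and the grasp point (between the pads) lies 5 mm behind it (manip.tip_reach is the distance from the TCP to the fingertips, in m); z points along the fingers, y is the direction in which the jaws open and shut (so a half turn about z gives the same grasp; the last joint's range is limited). The gripper opens to 95 mm and grips with 3 to 60 N. Pads are 20 mm wide; open, the fingers measure 119 mm over their backs; the gripper's body (75 mm by 180 mm) begins 59 mm behind the grasp point.
Start: joints at [-80.478, 28.126, 89.318, -0, 62.55, -6.05], TCP at [0.168, -0.602, 0.229] pointing down, gripper open.
Joint ranges: [-177.58, 177.58], [-47.91, 125.51], [2.72, 160], [-65.01, 245.01], [3.68, 167.84], [-153.87, 153.87]. Speed limits (degrees/s): [127.2, 127.2, 159.86, 180, 180, 180].

INTERFACE

Orientations are given as a 3x3 rotation matrix whose columns are the frame's x, y, z axes.
In Python, from rig import manip gives the robot as it stands. The module is installed in compiled form; this text tells all that it offers.
- The arm moves only by the tool play_rows, never from a script. Its argument "rows" is a list of rows, each an object of numbers: "x", "y", "z": the shift along the world's x, y, z in m; "wx", "wy", "wz": the turn, a rotation vector about the world's x, y, z in degrees; "gripper": the opening, from -1 (shut) to 1 (fully open). A call has 1 to 20 rows; each row is the pose to reach, as a shift and turn from the pose commanded when the call began; what a row does not reach only later rows make up. A row lasts 1/12 s, in which the tool goes at most 41.7 mm and 7.16 degrees, less where a joint would pass 70% of its speed; a pose out of reach is approached as far as the arm can. A call with a gripper value outside its range is refused whole. The fingers move at their own pace and stop on an object; the grip force is fixed at half the most. Time passes only in rows, so rows that repeat a pose let the fingers close. It gives the time, the measured TCP pose, the force and the opening at its end, in the units of the state.
- manip.sense(): the state, without advancing time (a new reading comes with each control period).
- manip.camera(name): name is "scene" or "top" or "wrist"; returns the picture (400x640x3 uint8, red, green, blue); there is no depth.
- manip.camera_info(name): a dict with "fx", "fy", "cx", "cy" (pixels), "extrinsics" (4x4, takes a point from camera to world coordinates). Camera axes: x right, y up, looking along -z (the intrinsics and any distortion apply to the point x, -y, -z); pixel columns grow to the right and rows downward; lengths in m; the calibration is good to about 2 mm. A picture is of the moment at which its call begins: read the wrist's pose just before it. camera_info takes no time and is no camera call; for the wrist camera it gives the pose at the moment of the call.
- manip.close_job(): hands the job in, once; it reports no verdict.
Trained networks look in the newest picture that a camera, given by its name, has taken for a name from the list of things; names that differ only in an ending like _2 or _b are one class to them, and where a whole thing is asked for, a point or a joint stands for the part that bears it (a point fixed in the world has none). Each returns a list of dicts, best first, with "confidence" (0 to 1); they miss things now and then, are a little off and sometimes report something else, mostly with a low value. They report only what shows in the picture. A call takes as long as a camera call. They do not tell look-alikes from the thing itself.
- manip.cut_out(camera, label): "region" (400x640 bool, what is visible of it) and "box" ([left, top, right, bottom] in pixels, round what is visible of it).
The state is a dict: "t": time; "qpos": joint angles; "qd": joint speeds; "joint_efforts": joint torques, N m; "eef_pos": TCP position; "orientation": TCP orientation; "ft_force": force on the tool from outside, world axes, zero at the start; "ft_torque": the same for the moment, N m; "grip_width": finger opening in m.
Only numpy, scipy, OpenCV 4.12 (cv2) and the standard library are available. Lean on these libraries where they do the work, as an engineer would, in place of code of your own. Each camera call takes 0.05 s, during which the arm holds its last target. There are 200 camera calls.

TASK

One of the two lower cell halves, the long or the short, stands on the round steel plinth; the other is parked on the grey tray. Pick up the upper half that belongs to the one on the plinth, lower it over the two dowels and press it down against the spring-loaded seal until the two halves meet face to face, then finish like that, still gripping it and pressing it shut so that a colleague can fit the clamps. Leave the other upper half, the jar, the beaker and the wrench where they are.

Things in the scene. Friction and masses are not known exactly. Their poses are not given: they have to be found in the camera images.
- plinth: Round steel plinth, 160 mm across at its foot, 144 mm at its top, 20 mm high, fixed; origin at the centre of its underside. The lower half to be closed is centred on it, its underside 20 mm above the bench.
- tray: Grey rectangular parking tray, 130 (x) x 180 (y) x 20 mm, fixed, at the far side of the bench beyond the plinth; origin at the centre of its underside. The lower half that is not in use is centred on it.
- long_lower: Lower half of the long cell, fixed: aluminium block 130 (x) x 60 (y) x 30 mm, origin at the centre of its underside. Two upright steel dowels, 10 mm thick, on its top at x = +-50 mm, y = 0, rise 20 mm above it (the last 5 mm tapered). Between them a black sprung seal pad (40 x 40 mm) stands 5 mm above the top face. Brass hose stubs on the long sides. Half a turn makes no difference.
- long_seal (a joint): How far the seal pad of the long lower half is pressed in, m: 0 = free (5 mm proud of the face), 0.005 = flush with the face. The spring pushes back with 7 N at 0 and 12 N at 0.005; the upper half alone is too light to move it.
- long_upper: Upper half of the long cell, loose, lying right way up on the bench, 0.40 kg +-20 %: aluminium plate 130 (x) x 60 (y) x 16 mm, two 13 mm through holes at x = +-50 mm, y = 0; in the middle of its top a black grip block 44 (x) x 24 (y) mm, from 16 to 61 mm above the underside. Origin at the centre of the underside. Half a turn makes no difference; fits only the long lower half.
- short_lower: Lower half of the short cell, fixed: aluminium block 94 (x) x 60 (y) x 30 mm, origin at the centre of its underside. Two upright steel dowels, 10 mm thick, on its top at x = +-32 mm, y = 0, rise 20 mm above it (the last 5 mm tapered). Between them a black sprung seal pad (40 x 40 mm) stands 5 mm above the top face. Brass hose stubs on the long sides. Half a turn makes no difference.
- short_seal (a joint): How far the seal pad of the short lower half is pressed in, m: 0 = free (5 mm proud of the face), 0.005 = flush with the face. The spring pushes back with 7 N at 0 and 12 N at 0.005; the upper half alone is too light to move it.
- short_upper: Upper half of the short cell, loose, lying right way up on the bench, 0.31 kg +-20 %: aluminium plate 94 (x) x 60 (y) x 16 mm, two 13 mm through holes at x = +-32 mm, y = 0; in the middle of its top a black grip block 44 (x) x 24 (y) mm, from 16 to 61 mm above the underside. Origin at the centre of the underside. Half a turn makes no difference; fits only the short lower half.
- beaker: Bystander: glass beaker, 64 mm across, 85 mm high; origin at the centre of its underside.
- jar: Bystander: amber glass jar with a blue cap, 60 mm across, 100 mm high; origin at the centre of its underside.
- wrench: Bystander: steel wrench, 140 mm long, lying flat near the robot; its x axis runs along it.
Not all that is in view belongs to the job. What is shaped like the short_upper but purple or red is not meant.

How it is judged (in metres and radians):
On the way:
1. the upper half that matches the lower half on the plinth is lifted off the bench (((horizontal distance between long_lower and plinth below 0.05 m and height (world z) of long_upper above 0.04 m and contact force between the fingers and long_upper above 1 N) or (horizontal distance between short_lower and plinth below 0.05 m and height (world z) of short_upper above 0.04 m and contact force between the fingers and short_upper above 1 N))), for 0.2 s.
At the end, for the whole second after the job is handed in: The matching upper half sits on the dowels of the lower half on the plinth: centred within 3.5 mm, turned within 0.05 rad, level within 0.035 rad, gap between the faces under 1.8 mm with the seal pressing back (over 8 N between the halves), at rest, and the fingers still on it (over 3 N) (((horizontal distance between long_lower and plinth below 0.05 m and horizontal distance between long_upper and long_lower below 0.0035 m and z of long_upper in the frame of long_lower between 0.027 and 0.0318 m and angle between the x axis of long_upper and the x axis of long_lower, either way round below 0.05 rad and angle between long_upper's own z axis and vertical below 0.035 rad and contact force between long_upper and long_lower above 8 N and contact force between the fingers and long_upper above 3 N and linear speed of long_upper below 0.02 m/s) or (horizontal distance between short_lower and plinth below 0.05 m and horizontal distance between short_upper and short_lower below 0.0035 m and z of short_upper in the frame of short_lower between 0.027 and 0.0318 m and angle between the x axis of short_upper and the x axis of short_lower, either way round below 0.05 rad and angle between short_upper's own z axis and vertical below 0.035 rad and contact force between short_upper and short_lower above 8 N and contact force between the fingers and short_upper above 3 N and linear speed of short_upper below 0.02 m/s))); the arm keeps its last pose, push and grip.
It fails at once if the upper half that does not match is moved ((horizontal distance between long_lower and plinth below 0.05 m and distance of short_upper from where it was at the start of the episode above 0.03 m) or (horizontal distance between short_lower and plinth below 0.05 m and distance of long_upper from where it was at the start of the episode above 0.03 m)).
It fails at once if the beaker is pushed away or tipped over (distance of beaker from where it was at the start of the episode above 0.03 m or angle between beaker's own z axis and vertical above 0.5 rad).
It fails at once if the jar is pushed away or tipped over (distance of jar from where it was at the start of the episode above 0.03 m or angle between jar's own z axis and vertical above 0.5 rad).
It fails at once if the wrench is pushed away or tipped over (distance of wrench from where it was at the start of the episode above 0.03 m).
It also fails if it takes over 40 s, if anything falls off the work surface, if the arm or the gripper's body presses on something with over 40 N, if the wrist force passes 120 N, or if a joint passes its speed limit or range.

## Working session

There is one attempt and no reset: what is moved stays moved. The work goes in short steps, Python scripts to look and compute and a tool call to move; the robot and the scene stay as the last step left them, time stands still between calls to the robot, and variables do not carry over. Pictures are saved under pics/ and viewed, about 8 in all and at most 12, crops included, and the job is handed in when it is done.

Besides the shell and the picture viewer there is one more tool, called after "Emit:" by a JSON object that holds its "method" and its "body". play_rows: Moves the arm, as the interface text tells. Its arguments: {"type":"object","properties":{"rows":{"type":"array"}},"required":["rows"]}

```bash
mkdir -p pics
cat > h.py <<'E'
import numpy as np, cv2
from rig import manip
def snap(cam,fn,crop=None,scale=1):
    im=manip.camera(cam)
    o=im if crop is None else im[crop[1]:crop[3],crop[0]:crop[2]]
    o=cv2.resize(o,None,fx=scale,fy=scale,interpolation=cv2.INTER_CUBIC)
    cv2.imwrite('pics/'+fn,o[:,:,::-1]); return im
def to_world(cam,px,z,info=None):
    i=info or manip.camera_info(cam); E=np.array(i['extrinsics'])
    px=np.atleast_2d(np.asarray(px,float))
    d=np.c_[(px[:,0]-i['cx'])/i['fx'],-(px[:,1]-i['cy'])/i['fy'],-np.ones(len(px))]@E[:3,:3].T
    s=(z-E[2,3])/d[:,2]; return (E[:3,3]+d*s[:,None])
def to_px(cam,P,info=None):
    i=info or manip.camera_info(cam); E=np.array(i['extrinsics'])
    p=(np.atleast_2d(P)-E[:3,3])@E[:3,:3]
    return np.c_[i['cx']-i['fx']*p[:,0]/p[:,2], i['cy']+i['fy']*p[:,1]/p[:,2]]
E
python3 - <<'E'
from h import *
print({k:np.round(v,3).tolist() for k,v in manip.sense().items()}, manip.tip_reach)
a=snap('top','t0.png'); snap('scene','s0.png')
for c in('top','scene'):
    i=manip.camera_info(c); print(c,{k:np.round(v,3).tolist() for k,v in i.items()})
for n in ['plinth','tray','long_lower','short_lower','long_upper','short_upper','beaker','jar','wrench']:
    for r in manip.cut_out('top',n):
        ys,xs=np.nonzero(r['region']); print(n,round(r['confidence'],2),np.round(r['box']),round(xs.mean()),round(ys.mean()),len(xs), np.round(to_world('top',[[xs.mean(),ys.mean()]],0.03),3)[0])
E
```

```text
{'t': 0.0, 'qpos': [-80.477, 28.164, 89.35, -0.0, 62.55, -6.05], 'qd': [-0.037, -0.053, 0.081, -0.008, 0.021, -0.001], 'joint_efforts': [0.0, -61.265, -25.819, 0.069, 0.048, -0.0], 'eef_pos': [0.168, -0.602, 0.228], 'orientation': [[0.963, 0.268, -0.0], [0.268, -0.963, 0.001], [0.0, -0.001, -1.0]], 'ft_force': [0.439, 0.323, 0.797], 'ft_torque': [0.025, -0.036, 0.011], 'grip_width': 0.095} 0.014
top {'fx': 375.745, 'fy': 375.745, 'cx': 319.645, 'cy': 201.863, 'extrinsics': [[0.013, 0.998, -0.063, 0.508], [-0.999, 0.011, -0.033, 0.015], [-0.032, 0.064, 0.997, 1.015], [0.0, 0.0, 0.0, 1.0]]}
scene {'fx': 458.087, 'fy': 458.087, 'cx': 321.186, 'cy': 203.71, 'extrinsics': [[-0.481, -0.692, 0.538, 1.269], [0.877, -0.371, 0.307, 0.438], [-0.013, 0.619, 0.785, 1.056], [0.0, 0.0, 0.0, 1.0]]}
plinth 0.61 [308. 177. 365. 232.] 338 204 1771 [ 0.565 -0.001  0.03 ]
plinth 0.36 [323. 183. 354. 223.] 338 203 853 [0.569 0.    0.03 ]
tray 0.77 [332.  92. 403. 145.] 369 119 2112 [ 0.792 -0.081  0.03 ]
long_lower 0.84 [352.  92. 391. 144.] 370 117 1229 [ 0.799 -0.083  0.03 ]
short_lower 0.82 [320. 183. 359. 222.] 338 203 911 [ 0.568 -0.002  0.03 ]
short_lower 0.35 [328. 194. 346. 212.] 338 203 256 [ 0.568 -0.002  0.03 ]
long_upper 0.74 [414. 200. 440. 252.] 426 227 1213 [ 0.508 -0.228  0.03 ]
short_upper 0.97 [169. 186. 202. 226.] 185 206 791 [0.556 0.405 0.03 ]
short_upper 0.91 [219. 195. 247. 237.] 232 218 793 [0.526 0.278 0.03 ]
short_upper 0.9 [259. 159. 291. 196.] 273 177 822 [0.636 0.172 0.03 ]
short_upper 0.66 [203. 262. 238. 297.] 221 277 853 [0.371 0.303 0.03 ]
short_upper 0.35 [212. 126. 245. 153.] 226 140 609 [0.733 0.301 0.03 ]
beaker 0.97 [214. 128. 242. 154.] 226 140 622 [0.733 0.301 0.03 ]
jar 0.8 [443. 147. 480. 178.] 459 162 739 [ 0.68  -0.317  0.03 ]
wrench 0.64 [309. 242. 327. 294.] 316 266 426 [0.403 0.055 0.03 ]
wrench 0.6 [324. 196. 348. 214.] 338 203 287 [ 0.569 -0.     0.03 ]
```

Run:
```python
from h import *
a=cv2.imread('pics/t0.png')[70:310,150:490]
cv2.imwrite('pics/t0c.png',cv2.resize(a,None,fx=2.35,fy=2.35,interpolation=cv2.INTER_CUBIC))
```

```text
(no output)
```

View pics/t0c.png

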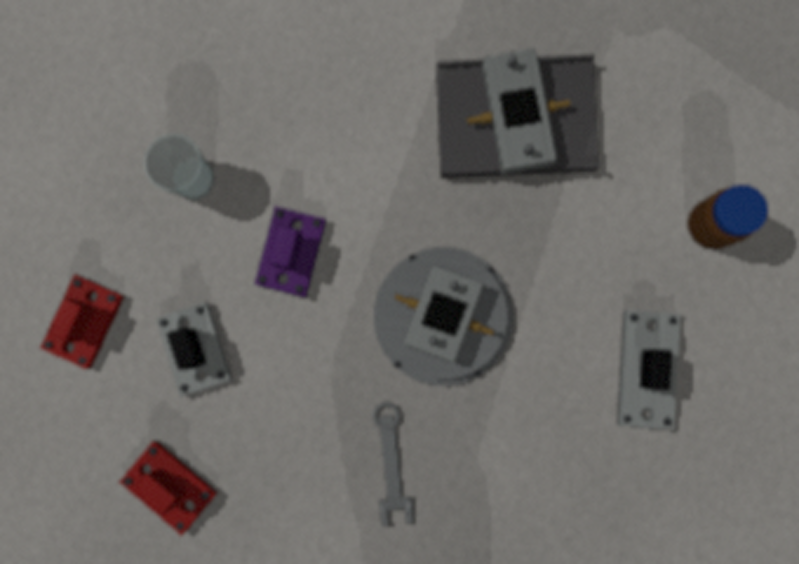

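View pics/s0.png

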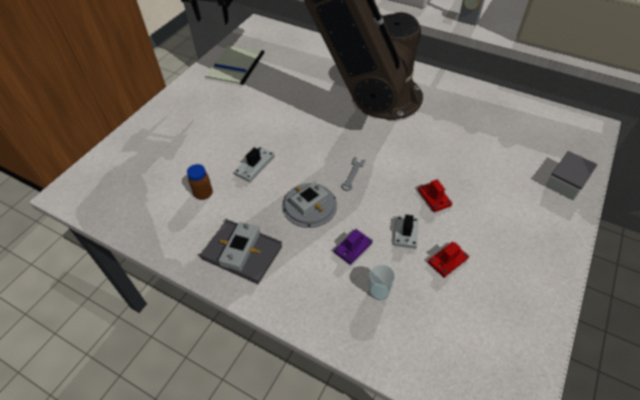

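The wide top crop shows the short lower half on the plinth at top pixel (338,203), and the long one on the tray at (370,117). So short_upper is needed. There are four candidates shaped like it:
- grey, (232,218)
- red, (185,206)
- red, (221,277)
- purple, (273,177)

By the description it is the grey one at about (0.526, 0.278). I'll go above it and check the choice in a close wrist view.

Emit:
{"method": "play_rows", "body": {"rows": [{"x": 0.33,"y": 0.4,"z": 0.03,"gripper": 1},{"x": 0.33,"y": 0.4,"z": 0.03,"gripper": 1},{"x": 0.33,"y": 0.4,"z": 0.03,"gripper": 1},{"x": 0.33,"y": 0.4,"z": 0.03,"gripper": 1},{"x": 0.33,"y": 0.4,"z": 0.03,"gripper": 1},{"x": 0.33,"y": 0.4,"z": 0.03,"gripper": 1},{"x": 0.33,"y": 0.4,"z": 0.03,"gripper": 1},{"x": 0.33,"y": 0.4,"z": 0.03,"gripper": 1},{"x": 0.33,"y": 0.4,"z": 0.03,"gripper": 1},{"x": 0.33,"y": 0.4,"z": 0.03,"gripper": 1},{"x": 0.33,"y": 0.4,"z": 0.03,"gripper": 1},{"x": 0.33,"y": 0.4,"z": 0.03,"gripper": 1},{"x": 0.35,"y": 0.6,"z": 0.03,"gripper": 1},{"x": 0.35,"y": 0.6,"z": 0.03,"gripper": 1},{"x": 0.35,"y": 0.6,"z": 0.03,"gripper": 1},{"x": 0.35,"y": 0.6,"z": 0.03,"gripper": 1},{"x": 0.35,"y": 0.6,"z": 0.03,"gripper": 1},{"x": 0.35,"y": 0.6,"z": 0.03,"gripper": 1},{"x": 0.35,"y": 0.6,"z": 0.03,"gripper": 1},{"x": 0.35,"y": 0.6,"z": 0.03,"gripper": 1}]}}

```text
invalid input at $.rows[0]: expected keys x, y, z, wx, wy, wz, gripper
```

Run:
```python
from h import *
s=manip.sense(); print(s['t'],np.round(s['eef_pos'],4),np.round(s['orientation'],3).tolist(),s['ft_force'])
i=manip.camera_info('wrist'); print({k:np.round(v,3).tolist() for k,v in i.items()})
snap('wrist','w0.png')
for n in ['short_lower','short_upper']:
    for r in manip.cut_out('wrist',n):
        print(n,r['confidence'],np.round(r['box']))
```

```text
0.55 [ 0.1678 -0.6021  0.2287] [[0.963, 0.269, 0.0], [0.269, -0.963, -0.0], [-0.0, 0.0, -1.0]] [-1.25957469  0.59997519 -0.70837656]
{'fx': 298.487, 'fy': 298.487, 'cx': 313.383, 'cy': 202.447, 'extrinsics': [[0.268, 0.92, 0.285, 0.249], [-0.963, 0.257, 0.078, -0.58], [-0.001, -0.296, 0.955, 0.384], [0.0, 0.0, 0.0, 1.0]]}
```

View pics/w0.png

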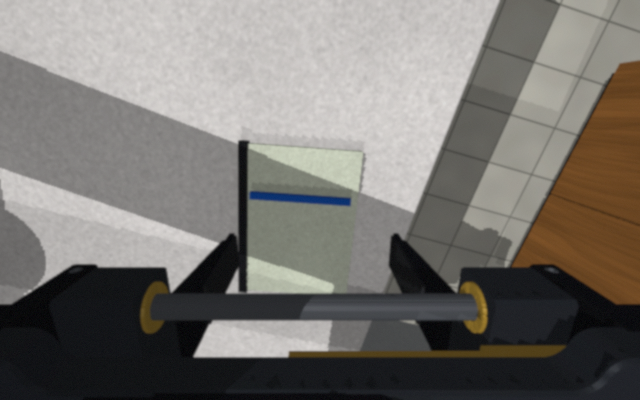

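The wrist picture, taken before any move because the call was refused, shows only a glass plate and the fingers at the bottom of the view. All keys are needed, so I'll resend the move.

Emit:
{"method": "play_rows", "body": {"rows": [{"x": 0.33,"y": 0.4,"z": 0.03,"wx": 0,"wy": 0,"wz": 0,"gripper": 1},{"x": 0.33,"y": 0.4,"z": 0.03,"wx": 0,"wy": 0,"wz": 0,"gripper": 1},{"x": 0.33,"y": 0.4,"z": 0.03,"wx": 0,"wy": 0,"wz": 0,"gripper": 1},{"x": 0.33,"y": 0.4,"z": 0.03,"wx": 0,"wy": 0,"wz": 0,"gripper": 1},{"x": 0.33,"y": 0.4,"z": 0.03,"wx": 0,"wy": 0,"wz": 0,"gripper": 1},{"x": 0.33,"y": 0.4,"z": 0.03,"wx": 0,"wy": 0,"wz": 0,"gripper": 1},{"x": 0.33,"y": 0.4,"z": 0.03,"wx": 0,"wy": 0,"wz": 0,"gripper": 1},{"x": 0.33,"y": 0.4,"z": 0.03,"wx": 0,"wy": 0,"wz": 0,"gripper": 1},{"x": 0.33,"y": 0.4,"z": 0.03,"wx": 0,"wy": 0,"wz": 0,"gripper": 1},{"x": 0.33,"y": 0.4,"z": 0.03,"wx": 0,"wy": 0,"wz": 0,"gripper": 1},{"x": 0.33,"y": 0.4,"z": 0.03,"wx": 0,"wy": 0,"wz": 0,"gripper": 1},{"x": 0.33,"y": 0.4,"z": 0.03,"wx": 0,"wy": 0,"wz": 0,"gripper": 1},{"x": 0.36,"y": 0.6,"z": 0.03,"wx": 0,"wy": 0,"wz": 0,"gripper": 1},{"x": 0.36,"y": 0.6,"z": 0.03,"wx": 0,"wy": 0,"wz": 0,"gripper": 1},{"x": 0.36,"y": 0.6,"z": 0.03,"wx": 0,"wy": 0,"wz": 0,"gripper": 1},{"x": 0.36,"y": 0.6,"z": 0.03,"wx": 0,"wy": 0,"wz": 0,"gripper": 1},{"x": 0.36,"y": 0.6,"z": 0.03,"wx": 0,"wy": 0,"wz": 0,"gripper": 1},{"x": 0.36,"y": 0.6,"z": 0.03,"wx": 0,"wy": 0,"wz": 0,"gripper": 1}]}}

```text
t: 2.2
eef_pos: [0.5282, 0.0025, 0.2589]
orientation: [[0.962, 0.271, 0.001], [0.271, -0.962, 0.001], [0.001, -0.0, -1.0]]
ft_force: [0.3, -0.2, -0.1]
grip_width: 0.0953
```

Run:
```python
from h import *
s=manip.sense(); print(s['t'],np.round(s['eef_pos'],4),np.round(s['orientation'],3).tolist(),np.round(s['ft_force'],2))
snap('wrist','w1.png')
for n in ['short_lower']:
    for r in manip.cut_out('wrist',n):
        print(n,r['confidence'],np.round(r['box']))
        c=cv2.findContours(r['region'].astype(np.uint8),0,2)[0]; c=max(c,key=cv2.contourArea)
        b=cv2.boxPoints(cv2.minAreaRect(c)); print(np.round(b), np.round(to_world('wrist',b,0.05),4).tolist(), to_world('wrist',b,0.05).mean(0))
```

```text
2.2 [0.5282 0.0025 0.2589] [[0.962, 0.271, 0.001], [0.271, -0.962, 0.001], [0.001, -0.0, -1.0]] [ 0.32 -0.22 -0.12]
short_lower 0.62 [282. 105. 370. 197.]
[[268. 130.]
 [351.  96.]
 [381. 169.]
 [298. 203.]] [[0.573, 0.0682, 0.05], [0.6359, -0.0147, 0.05], [0.5653, -0.0762, 0.05], [0.4952, 0.0107, 0.05]] [ 0.56734304 -0.0029841   0.05      ]
```

View pics/w1.png

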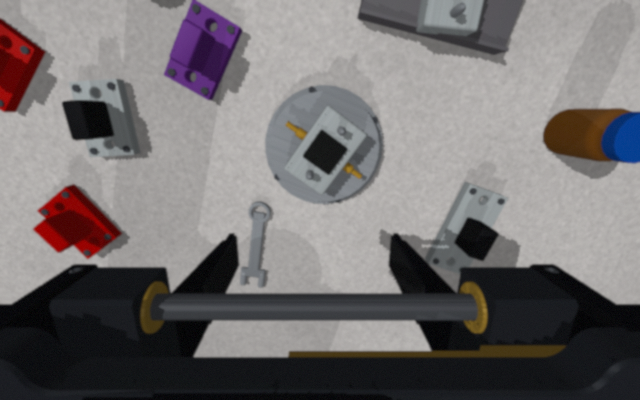

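The wrist view from (0.528, 0.003, 0.259) shows:
- the short lower half with its pad at about (326,153) and its dowels near (342,130) and (312,176)
- the grey upper at about (95,115), with purple at (203,50) and red at (78,222) and (12,65)

Next I'll go above the grey one and look from close by.

Emit:
{"method": "play_rows", "body": {"rows": [{"x": -0.02,"y": 0.278,"z": -0.02,"wx": 0,"wy": 0,"wz": 0,"gripper": 1},{"x": -0.02,"y": 0.278,"z": -0.02,"wx": 0,"wy": 0,"wz": 0,"gripper": 1},{"x": -0.02,"y": 0.278,"z": -0.04,"wx": 0,"wy": 0,"wz": 0,"gripper": 1},{"x": -0.02,"y": 0.278,"z": -0.06,"wx": 0,"wy": 0,"wz": 0,"gripper": 1},{"x": -0.02,"y": 0.278,"z": -0.08,"wx": 0,"wy": 0,"wz": 0,"gripper": 1},{"x": -0.02,"y": 0.278,"z": -0.11,"wx": 0,"wy": 0,"wz": 0,"gripper": 1},{"x": -0.02,"y": 0.278,"z": -0.11,"wx": 0,"wy": 0,"wz": 0,"gripper": 1},{"x": -0.02,"y": 0.278,"z": -0.11,"wx": 0,"wy": 0,"wz": 0,"gripper": 1},{"x": -0.02,"y": 0.278,"z": -0.11,"wx": 0,"wy": 0,"wz": 0,"gripper": 1}]}}

```text
t: 3.05
eef_pos: [0.5069, 0.2766, 0.1459]
orientation: [[0.963, 0.27, -0.004], [0.27, -0.963, -0.002], [-0.004, 0.001, -1.0]]
ft_force: [0.2, 0.1, -1.0]
grip_width: 0.0952
```

Run:
```python
from h import *
s=manip.sense(); print(s['t'],np.round(s['eef_pos'],4),np.round(s['orientation'],3).tolist(),np.round(s['ft_force'],2))
i=manip.camera_info('wrist'); np.save('w2.npy',i,allow_pickle=True)
im=snap('wrist','w2.png',(180,40,460,250),2.85); cv2.imwrite('w2full.png',im[:,:,::-1])
for r in manip.cut_out('wrist','short_upper'):
        print(r['confidence'],np.round(r['box']))
        c=cv2.findContours(r['region'].astype(np.uint8),0,2)[0]; c=max(c,key=cv2.contourArea)
        print(cv2.minAreaRect(c))
```

```text
3.05 [0.5069 0.2766 0.1459] [[0.963, 0.27, -0.004], [0.27, -0.963, -0.002], [-0.004, 0.001, -1.0]] [ 0.16  0.09 -1.  ]
0.79 [221. 256. 294. 354.]
((256.5, 335.5), (29.0, 69.0), 90.0)
0.64 [276. 130. 341. 231.]
((309.9758605957031, 176.08966064453125), (95.30583953857422, 63.595947265625), 86.633544921875)
0.56 [403.  22. 518. 153.]
((461.8742370605469, 90.21037292480469), (74.31808471679688, 119.78290557861328), 32.06739044189453)
```

View pics/w2.png

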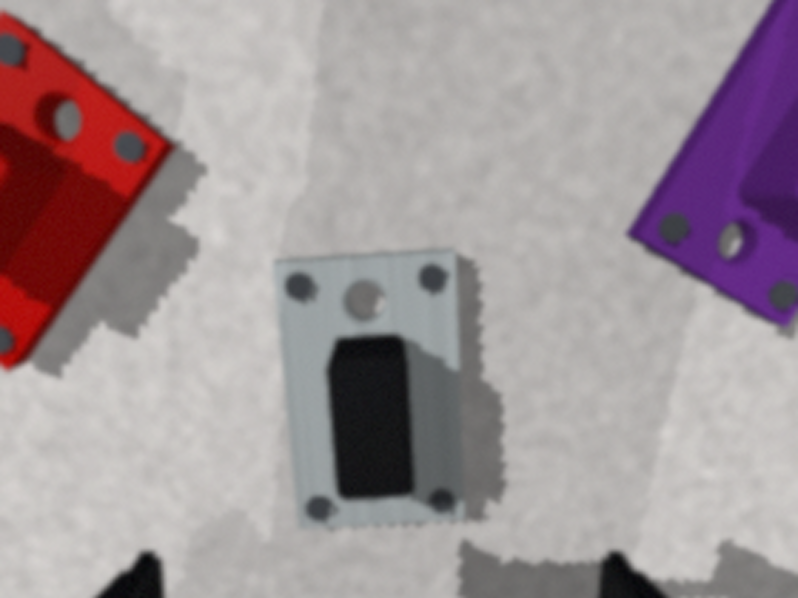

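The close crop confirms the grey upper half. Its plate corners are at about (275,261), (456,248), (300,527) and (463,521) in the crop, with the hole at (365,300). I'll turn those into a position and heading.

Run:
```python
from h import *
i=np.load('w2.npy',allow_pickle=True).item()
f=lambda p:np.array(p)/2.85+[180,40]
def rep(P):
    # P: TL,TR,BL,BR
    c=P.mean(0); u=(P[0]+P[1]-P[2]-P[3])/2; v=(P[0]+P[2]-P[1]-P[3])/2
    print('c',np.round(c,4),'L',np.linalg.norm(u[:2]),np.linalg.norm(v[:2]),'yaw',np.degrees(np.arctan2(u[1],u[0])),np.degrees(np.arctan2(v[1],v[0]))-90)
rep(to_world('wrist',f([[275,261],[456,248],[300,527],[463,521]]),.016,i))
rep(to_world('wrist',f([[300,286],[433,277],[319,508],[441,500]]),.016,i))
print(to_world('wrist',f([[365,300]]),.016,i))
# block top face: black region
im=cv2.imread('w2full.png'); g=im.max(2); m=(g<45).astype(np.uint8); m[240:]=0
n,l,st,ce=cv2.connectedComponentsWithStats(m)
for k in range(1,n):
    if st[k,4]>300: print(st[k],ce[k])
# refine plate corners: mask bright plate
c=np.array([.52,.28]);
```

```text
c [0.5253 0.2839 0.016 ] L 0.09449194870986567 0.05895718699327895 yaw 18.87810703877869 18.800440340209548
c [0.5248 0.2839 0.016 ] L 0.07815759727788137 0.043797083298269694 yaw 18.923026173813863 19.564218783054017
[[0.55584992 0.29538743 0.016     ]]
[ 296  158   29   56 1418] [310.01551481 185.87376587]
[ 596  201   44   39 1146] [622.60122164 223.98080279]
```

The plate measures 94.5 x 59 mm (94 x 60 given), so the fit is good: centre (0.525, 0.284), yaw 18.9°. Before grasping, I'll view the lower half from the same relative pose so that calibration bias cancels.

Emit:
{"method": "play_rows", "body": {"rows": [{"x": 0.04,"y": -0.273,"z": 0.034,"wx": 0,"wy": 0,"wz": -36,"gripper": 1},{"x": 0.04,"y": -0.273,"z": 0.034,"wx": 0,"wy": 0,"wz": -36,"gripper": 1},{"x": 0.04,"y": -0.273,"z": 0.034,"wx": 0,"wy": 0,"wz": -36,"gripper": 1},{"x": 0.04,"y": -0.273,"z": 0.034,"wx": 0,"wy": 0,"wz": -36,"gripper": 1},{"x": 0.04,"y": -0.273,"z": 0.034,"wx": 0,"wy": 0,"wz": -36,"gripper": 1},{"x": 0.04,"y": -0.273,"z": 0.034,"wx": 0,"wy": 0,"wz": -36,"gripper": 1},{"x": 0.04,"y": -0.273,"z": 0.034,"wx": 0,"wy": 0,"wz": -36,"gripper": 1},{"x": 0.04,"y": -0.273,"z": 0.034,"wx": 0,"wy": 0,"wz": -36,"gripper": 1},{"x": 0.04,"y": -0.273,"z": 0.034,"wx": 0,"wy": 0,"wz": -36,"gripper": 1},{"x": 0.04,"y": -0.273,"z": 0.034,"wx": 0,"wy": 0,"wz": -36,"gripper": 1}]}}

```text
t: 3.98
eef_pos: [0.5477, 0.0018, 0.1837]
orientation: [[0.936, -0.351, 0.001], [-0.351, -0.936, -0.0], [0.001, -0.0, -1.0]]
ft_force: [-0.5, 0.8, 0.4]
grip_width: 0.0951
```

Run:
```python
from h import *
s=manip.sense(); print(s['t'],np.round(s['eef_pos'],4),np.round(s['orientation'],3).tolist(),np.round(s['ft_force'],2))
i=manip.camera_info('wrist'); np.save('w3.npy',i,allow_pickle=True)
im=snap('wrist','w3.png',(210,80,430,245),3.6); cv2.imwrite('w3full.png',im[:,:,::-1])
```

```text
3.9833 [0.5477 0.0018 0.1837] [[0.936, -0.351, 0.001], [-0.351, -0.936, -0.0], [0.001, -0.0, -1.0]] [-0.47  0.76  0.41]
```

View pics/w3.png

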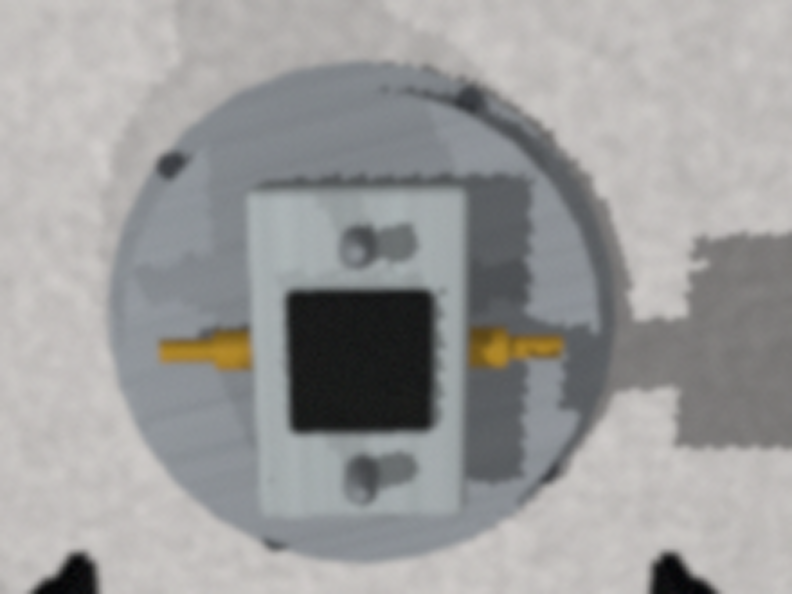

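The crop shows the lower half square to the view. Its top-face corners are at (248,193), (465,186), (262,516) and (466,510), the pad corners at (287,292), (433,291), (293,432) and (433,431), and the dowels at (358,245) and (362,480).

Run:
```python
from h import *
i=np.load('w3.npy',allow_pickle=True).item()
f=lambda p:np.array(p)/3.6+[210,80]
def rep(P):
    c=P.mean(0); u=(P[0]+P[1]-P[2]-P[3])/2; v=(P[0]+P[2]-P[1]-P[3])/2
    print('c',np.round(c,4),'L',np.linalg.norm(u[:2]),np.linalg.norm(v[:2]),'yaw',np.degrees(np.arctan2(u[1],u[0])),np.degrees(np.arctan2(v[1],v[0]))-90)
    return c
rep(to_world('wrist',f([[248,193],[465,186],[262,516],[466,510]]),.05,i))
rep(to_world('wrist',f([[287,292],[433,291],[293,432],[433,431]]),.055,i))
# refit: project model, overlay
def overlay(cx,cy,yaw):
    a=np.radians(yaw); R=np.array([[np.cos(a),-np.sin(a)],[np.sin(a),np.cos(a)]])
    im=cv2.imread('pics/w3.png')
    def poly(xy,z,col,o=[0,0]):
        P=np.c_[np.array(xy)@R.T+[cx,cy],np.full(len(xy),z)]
        q=(to_px('wrist',P,i)-[210,80])*3.6; cv2.polylines(im,[np.int32(np.round(q))],True,col,1)
    poly([[.047,.03],[.047,-.03],[-.047,-.03],[-.047,.03]],.05,(0,0,255))
    poly([[.02,.02],[.02,-.02],[-.02,-.02],[-.02,.02]],.055,(0,255,0))
    t=np.linspace(0,6.28,24); 
    for s in(-.032,.032):
        poly(np.c_[s+.005*np.cos(t),.005*np.sin(t)],.065,(255,0,255)); poly(np.c_[s+.005*np.cos(t),.005*np.sin(t)],.05,(255,255,0))
    t=np.linspace(0,6.28,60); poly(np.c_[.072*np.cos(t),.072*np.sin(t)],.02,(0,200,255)); poly(np.c_[.08*np.cos(t),.08*np.sin(t)],.0,(0,200,255))
    cv2.imwrite('pics/w3o.png',im)
overlay(.5665,-.0025,-18.5) if 0 else None
c=(to_world('wrist',f([[248,193],[465,186],[262,516],[466,510]]),.05,i)).mean(0)
overlay(c[0],c[1],-18.8)
```

```text
c [ 0.5665 -0.0015  0.05  ] L 0.0909761301608995 0.05796235006727458 yaw -19.440413066595173 -18.733293635335897
c [ 0.5663 -0.0018  0.055 ] L 0.038848910342358364 0.03875922786345334 yaw -19.523293017604146 -20.124396338392216
```

View pics/w3o.png

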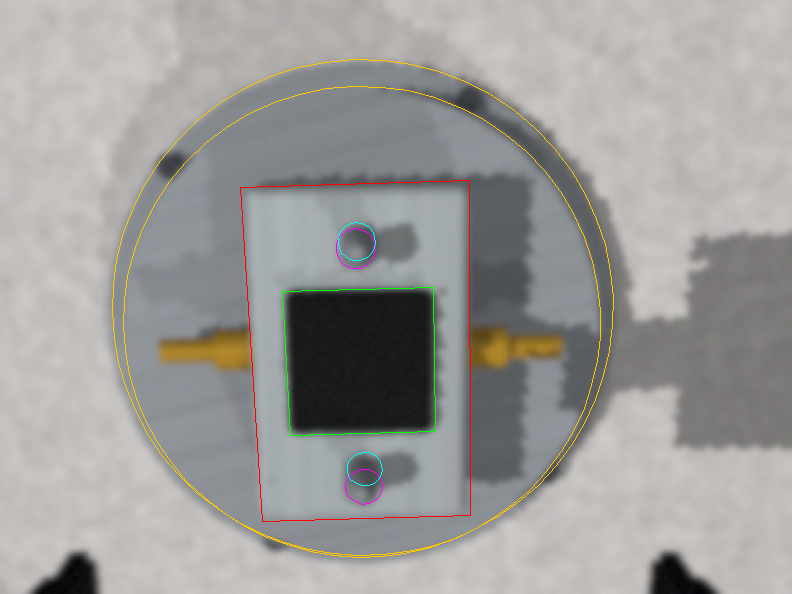

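The overlay agrees within about 1 mm. The image edges favour yaw of about -19.4°, with the lower half's centre at (0.5665, -0.0017). Next I'll go back above the upper half, aligned.

Emit:
{"method": "play_rows", "body": {"rows": [{"x": -0.023,"y": 0.281,"z": -0.04,"wx": 0,"wy": 0,"wz": 39.4,"gripper": 1},{"x": -0.023,"y": 0.281,"z": -0.04,"wx": 0,"wy": 0,"wz": 39.4,"gripper": 1},{"x": -0.023,"y": 0.281,"z": -0.04,"wx": 0,"wy": 0,"wz": 39.4,"gripper": 1},{"x": -0.023,"y": 0.281,"z": -0.04,"wx": 0,"wy": 0,"wz": 39.4,"gripper": 1},{"x": -0.023,"y": 0.281,"z": -0.04,"wx": 0,"wy": 0,"wz": 39.4,"gripper": 1},{"x": -0.023,"y": 0.281,"z": -0.06,"wx": 0,"wy": 0,"wz": 39.4,"gripper": 1},{"x": -0.023,"y": 0.281,"z": -0.08,"wx": 0,"wy": 0,"wz": 39.4,"gripper": 1},{"x": -0.023,"y": 0.281,"z": -0.08,"wx": 0,"wy": 0,"wz": 39.4,"gripper": 1},{"x": -0.023,"y": 0.281,"z": -0.08,"wx": 0,"wy": 0,"wz": 39.4,"gripper": 1},{"x": -0.023,"y": 0.281,"z": -0.08,"wx": 0,"wy": 0,"wz": 39.4,"gripper": 1},{"x": -0.023,"y": 0.281,"z": -0.08,"wx": 0,"wy": 0,"wz": 39.4,"gripper": 1},{"x": -0.023,"y": 0.281,"z": -0.08,"wx": 0,"wy": 0,"wz": 39.4,"gripper": 1}]}}

```text
t: 5.03
eef_pos: [0.5255, 0.283, 0.1039]
orientation: [[0.946, 0.324, 0.002], [0.324, -0.946, 0.0], [0.002, 0.0, -1.0]]
ft_force: [-0.5, 0.1, -0.5]
grip_width: 0.095
```

Emit:
{"method": "play_rows", "body": {"rows": [{"x": 0,"y": 0.001,"z": -0.02,"wx": 0,"wy": 0,"wz": 0,"gripper": 1},{"x": 0,"y": 0.001,"z": -0.04,"wx": 0,"wy": 0,"wz": 0,"gripper": 1},{"x": 0,"y": 0.001,"z": -0.055,"wx": 0,"wy": 0,"wz": 0,"gripper": 1},{"x": 0,"y": 0.001,"z": -0.066,"wx": 0,"wy": 0,"wz": 0,"gripper": 1},{"x": 0,"y": 0.001,"z": -0.066,"wx": 0,"wy": 0,"wz": 0,"gripper": 1},{"x": 0,"y": 0.001,"z": -0.066,"wx": 0,"wy": 0,"wz": 0,"gripper": 1},{"x": 0,"y": 0.001,"z": -0.066,"wx": 0,"wy": 0,"wz": 0,"gripper": -1},{"x": 0,"y": 0.001,"z": -0.066,"wx": 0,"wy": 0,"wz": 0,"gripper": -1},{"x": 0,"y": 0.001,"z": -0.066,"wx": 0,"wy": 0,"wz": 0,"gripper": -1},{"x": 0,"y": 0.001,"z": -0.066,"wx": 0,"wy": 0,"wz": 0,"gripper": -1},{"x": 0,"y": 0.001,"z": -0.066,"wx": 0,"wy": 0,"wz": 0,"gripper": -1},{"x": 0,"y": 0.001,"z": -0.066,"wx": 0,"wy": 0,"wz": 0,"gripper": -1},{"x": 0,"y": 0.001,"z": -0.066,"wx": 0,"wy": 0,"wz": 0,"gripper": -1},{"x": 0,"y": 0.001,"z": -0.066,"wx": 0,"wy": 0,"wz": 0,"gripper": -1}]}}

```text
t: 6.2
eef_pos: [0.5248, 0.285, 0.0367]
orientation: [[0.946, 0.325, 0.0], [0.325, -0.946, -0.0], [0.0, 0.0, -1.0]]
ft_force: [-0.4, 0.9, 0.1]
grip_width: 0.0472
```

Emit:
{"method": "play_rows", "body": {"rows": [{"x": 0,"y": 0,"z": 0,"wx": 0,"wy": 0,"wz": 0,"gripper": -1},{"x": 0,"y": 0,"z": 0,"wx": 0,"wy": 0,"wz": 0,"gripper": -1},{"x": 0,"y": 0,"z": 0,"wx": 0,"wy": 0,"wz": 0,"gripper": -1},{"x": 0,"y": 0,"z": 0,"wx": 0,"wy": 0,"wz": 0,"gripper": -1},{"x": 0,"y": 0,"z": 0,"wx": 0,"wy": 0,"wz": 0,"gripper": -1},{"x": 0,"y": 0,"z": 0,"wx": 0,"wy": 0,"wz": 0,"gripper": -1},{"x": 0,"y": 0,"z": 0,"wx": 0,"wy": 0,"wz": 0,"gripper": -1},{"x": 0,"y": 0,"z": 0,"wx": 0,"wy": 0,"wz": 0,"gripper": -1}]}}

```text
t: 6.87
eef_pos: [0.5248, 0.2849, 0.0366]
orientation: [[0.946, 0.325, -0.0], [0.325, -0.946, -0.0], [-0.0, 0.0, -1.0]]
ft_force: [0.3, -0.6, -0.4]
grip_width: 0.024
```

Gripped: 24 mm, the block's width. Now I'll lift and carry it to above the dowels.

Emit:
{"method": "play_rows", "body": {"rows": [{"x": 0,"y": 0,"z": 0.02,"wx": 0,"wy": 0,"wz": 0,"gripper": -1},{"x": 0,"y": 0,"z": 0.05,"wx": 0,"wy": 0,"wz": 0,"gripper": -1},{"x": 0,"y": 0,"z": 0.09,"wx": 0,"wy": 0,"wz": 0,"gripper": -1},{"x": 0,"y": 0,"z": 0.11,"wx": 0,"wy": 0,"wz": 0,"gripper": -1},{"x": 0.003,"y": -0.02,"z": 0.11,"wx": 0,"wy": 0,"wz": -3,"gripper": -1},{"x": 0.008,"y": -0.05,"z": 0.11,"wx": 0,"wy": 0,"wz": -8,"gripper": -1},{"x": 0.014,"y": -0.085,"z": 0.11,"wx": 0,"wy": 0,"wz": -13,"gripper": -1},{"x": 0.02,"y": -0.12,"z": 0.11,"wx": 0,"wy": 0,"wz": -18,"gripper": -1},{"x": 0.025,"y": -0.155,"z": 0.11,"wx": 0,"wy": 0,"wz": -23,"gripper": -1},{"x": 0.03,"y": -0.19,"z": 0.11,"wx": 0,"wy": 0,"wz": -28,"gripper": -1},{"x": 0.034,"y": -0.225,"z": 0.11,"wx": 0,"wy": 0,"wz": -32,"gripper": -1},{"x": 0.038,"y": -0.255,"z": 0.11,"wx": 0,"wy": 0,"wz": -36,"gripper": -1},{"x": 0.04,"y": -0.275,"z": 0.11,"wx": 0,"wy": 0,"wz": -38.3,"gripper": -1},{"x": 0.0417,"y": -0.2866,"z": 0.11,"wx": 0,"wy": 0,"wz": -38.3,"gripper": -1},{"x": 0.0417,"y": -0.2866,"z": 0.11,"wx": 0,"wy": 0,"wz": -38.3,"gripper": -1},{"x": 0.0417,"y": -0.2866,"z": 0.11,"wx": 0,"wy": 0,"wz": -38.3,"gripper": -1},{"x": 0.0417,"y": -0.2866,"z": 0.11,"wx": 0,"wy": 0,"wz": -38.3,"gripper": -1},{"x": 0.0417,"y": -0.2866,"z": 0.11,"wx": 0,"wy": 0,"wz": -38.3,"gripper": -1}]}}

```text
t: 8.37
eef_pos: [0.5663, -0.0005, 0.1466]
orientation: [[0.944, -0.329, -0.0], [-0.329, -0.944, 0.0], [-0.0, 0.0, -1.0]]
ft_force: [0.3, 0.1, -3.1]
grip_width: 0.0237
```

Run:
```python
from h import *
s=manip.sense(); print(s['t'],np.round(s['eef_pos'],4),np.round(s['orientation'],3).tolist(),np.round(s['ft_force'],2),s['grip_width'])
i=manip.camera_info('wrist'); np.save('w4.npy',i,allow_pickle=True)
im=snap('wrist','w4.png',(200,60,440,380),1.85); cv2.imwrite('w4full.png',im[:,:,::-1])
```

```text
8.3667 [ 5.663e-01 -5.000e-04  1.466e-01] [[0.944, -0.329, -0.0], [-0.329, -0.944, 0.0], [-0.0, 0.0, -1.0]] [ 0.34  0.07 -3.13] 0.02372450412655105
```

View pics/w4.png

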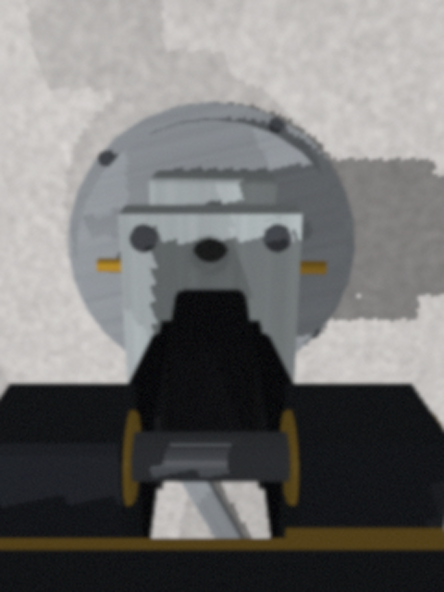

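The part hangs level in the grip. The plate's front corners are at (121,212) and (302,212) in the crop, the hole at (209,250), and the lower half's far edge shows behind it. I'll check the alignment numerically.

Run:
```python
from h import *
i=np.load('w4.npy',allow_pickle=True).item()
f=lambda p:np.array(p)/1.85+[200,60]
a=np.radians(-19.2); R=np.array([[np.cos(a),-np.sin(a)],[np.sin(a),np.cos(a)]])
T=np.array([.5663,-.0005])
loc=lambda px,z:(to_world('wrist',f(px),z,i)[:,:2]-T)@R
print('plate front corners & hole in tool frame (exp .047,+-.03; .032,0)',np.round(loc([[121,212],[302,212],[209,250]],.126),4).tolist())
print('lower far edge corners (exp .047,+-.03 + err)',np.round(loc([[152,178],[275,178]],.05),4).tolist())
```

```text
plate front corners & hole in tool frame (exp .047,+-.03; .032,0) [[0.0475, 0.029], [0.0475, -0.0298], [0.0347, 0.0004]]
lower far edge corners (exp .047,+-.03 + err) [[0.0473, 0.0266], [0.0473, -0.0296]]
```

Emit:
{"method": "play_rows", "body": {"rows": [{"x": 0,"y": 0,"z": -0.01,"wx": 0,"wy": 0,"wz": 0,"gripper": -1},{"x": 0,"y": 0,"z": -0.025,"wx": 0,"wy": 0,"wz": 0,"gripper": -1},{"x": 0,"y": 0,"z": -0.034,"wx": 0,"wy": 0,"wz": 0,"gripper": -1},{"x": 0,"y": 0,"z": -0.034,"wx": 0,"wy": 0,"wz": 0,"gripper": -1},{"x": 0,"y": 0,"z": -0.034,"wx": 0,"wy": 0,"wz": 0,"gripper": -1},{"x": 0,"y": 0,"z": -0.034,"wx": 0,"wy": 0,"wz": 0,"gripper": -1}]}}

```text
t: 8.92
eef_pos: [0.5667, -0.0016, 0.1129]
orientation: [[0.944, -0.331, 0.0], [-0.331, -0.944, -0.0], [0.0, 0.0, -1.0]]
ft_force: [0.7, 0.1, -2.3]
grip_width: 0.0238
```

Emit:
{"method": "play_rows", "body": {"rows": [{"x": 0,"y": 0,"z": -0.004,"wx": 0,"wy": 0,"wz": 0,"gripper": -1},{"x": 0,"y": 0,"z": -0.008,"wx": 0,"wy": 0,"wz": 0,"gripper": -1},{"x": 0,"y": 0,"z": -0.012,"wx": 0,"wy": 0,"wz": 0,"gripper": -1},{"x": 0,"y": 0,"z": -0.014,"wx": 0,"wy": 0,"wz": 0,"gripper": -1},{"x": 0,"y": 0,"z": -0.014,"wx": 0,"wy": 0,"wz": 0,"gripper": -1},{"x": 0,"y": 0,"z": -0.014,"wx": 0,"wy": 0,"wz": 0,"gripper": -1}]}}

```text
t: 9.42
eef_pos: [0.5665, -0.0017, 0.0985]
orientation: [[0.944, -0.331, -0.0], [-0.331, -0.944, -0.0], [-0.0, 0.0, -1.0]]
ft_force: [-0.1, 0.4, -3.5]
grip_width: 0.0238
```

The dowels have entered the holes with no contact force. Now I'll lower it onto the seal.

Emit:
{"method": "play_rows", "body": {"rows": [{"x": 0,"y": 0,"z": -0.003,"wx": 0,"wy": 0,"wz": 0,"gripper": -1},{"x": 0,"y": 0,"z": -0.006,"wx": 0,"wy": 0,"wz": 0,"gripper": -1},{"x": 0,"y": 0,"z": -0.008,"wx": 0,"wy": 0,"wz": 0,"gripper": -1},{"x": 0,"y": 0,"z": -0.01,"wx": 0,"wy": 0,"wz": 0,"gripper": -1},{"x": 0,"y": 0,"z": -0.01,"wx": 0,"wy": 0,"wz": 0,"gripper": -1},{"x": 0,"y": 0,"z": -0.01,"wx": 0,"wy": 0,"wz": 0,"gripper": -1},{"x": 0,"y": 0,"z": -0.01,"wx": 0,"wy": 0,"wz": 0,"gripper": -1}]}}

```text
t: 10.0
eef_pos: [0.5666, -0.0017, 0.0891]
orientation: [[0.944, -0.331, 0.0], [-0.331, -0.944, -0.0], [0.0, 0.0, -1.0]]
ft_force: [-1.8, -0.2, 6.2]
grip_width: 0.0241
```

Emit:
{"method": "play_rows", "body": {"rows": [{"x": 0,"y": 0,"z": -0.001,"wx": 0,"wy": 0,"wz": 0,"gripper": -1},{"x": 0,"y": 0,"z": -0.002,"wx": 0,"wy": 0,"wz": 0,"gripper": -1},{"x": 0,"y": 0,"z": -0.0025,"wx": 0,"wy": 0,"wz": 0,"gripper": -1},{"x": 0,"y": 0,"z": -0.0025,"wx": 0,"wy": 0,"wz": 0,"gripper": -1},{"x": 0,"y": 0,"z": -0.0025,"wx": 0,"wy": 0,"wz": 0,"gripper": -1},{"x": 0,"y": 0,"z": -0.0025,"wx": 0,"wy": 0,"wz": 0,"gripper": -1}]}}

```text
t: 10.5
eef_pos: [0.5666, -0.0017, 0.0869]
orientation: [[0.944, -0.331, 0.001], [-0.331, -0.944, -0.0], [0.001, -0.0, -1.0]]
ft_force: [-2.4, -0.1, 7.9]
grip_width: 0.024
```

Emit:
{"method": "play_rows", "body": {"rows": [{"x": 0,"y": 0,"z": -0.0007,"wx": 0,"wy": 0,"wz": 0,"gripper": -1},{"x": 0,"y": 0,"z": -0.0012,"wx": 0,"wy": 0,"wz": 0,"gripper": -1},{"x": 0,"y": 0,"z": -0.0012,"wx": 0,"wy": 0,"wz": 0,"gripper": -1},{"x": 0,"y": 0,"z": -0.0012,"wx": 0,"wy": 0,"wz": 0,"gripper": -1},{"x": 0,"y": 0,"z": -0.0012,"wx": 0,"wy": 0,"wz": 0,"gripper": -1}]}}

```text
t: 10.92
eef_pos: [0.5666, -0.0017, 0.0866]
orientation: [[0.944, -0.331, 0.001], [-0.331, -0.944, -0.0], [0.001, -0.0, -1.0]]
ft_force: [-5.5, 0.7, 19.0]
grip_width: 0.0238
```

The force jumped to 19 N while z stalled at 0.0866, exactly the seated height expected, so the faces have met. I'll hold and check that it is steady.

Emit:
{"method": "play_rows", "body": {"rows": [{"x": 0,"y": 0,"z": 0,"wx": 0,"wy": 0,"wz": 0,"gripper": -1},{"x": 0,"y": 0,"z": 0,"wx": 0,"wy": 0,"wz": 0,"gripper": -1},{"x": 0,"y": 0,"z": 0,"wx": 0,"wy": 0,"wz": 0,"gripper": -1},{"x": 0,"y": 0,"z": 0,"wx": 0,"wy": 0,"wz": 0,"gripper": -1},{"x": 0,"y": 0,"z": 0,"wx": 0,"wy": 0,"wz": 0,"gripper": -1},{"x": 0,"y": 0,"z": 0,"wx": 0,"wy": 0,"wz": 0,"gripper": -1},{"x": 0,"y": 0,"z": 0,"wx": 0,"wy": 0,"wz": 0,"gripper": -1},{"x": 0,"y": 0,"z": 0,"wx": 0,"wy": 0,"wz": 0,"gripper": -1}]}}

```text
t: 11.58
eef_pos: [0.5666, -0.0017, 0.0866]
orientation: [[0.944, -0.331, 0.001], [-0.331, -0.944, -0.0], [0.001, -0.0, -1.0]]
ft_force: [-5.4, 0.4, 18.6]
grip_width: 0.0239
```

Run:
```python
from h import *
s=manip.sense(); print(s['t'],np.round(s['eef_pos'],4),np.round(s['ft_force'],1),np.round(s['ft_torque'],2),s['grip_width'])
snap('wrist','w5.png',(200,60,440,380),1.85)
```

```text
11.5833 [ 0.5666 -0.0017  0.0866] [-5.4  0.4 18.6] [ 0.09  1.36 -0.02] 0.023914774881382023
```

View pics/w5.png

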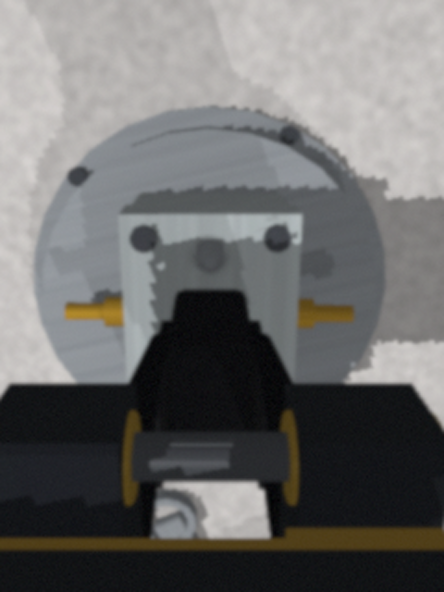

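The plate sits where it did in the grip (front corners (121,212) and (302,212)), with no slip or tilt. The dowel now fills the hole at (209,255), and the plate covers the lower half. I'm handing in.

Run:
```python
from h import *
manip.close_job(); s=manip.sense(); print(s['t'],np.round(s['eef_pos'],4),np.round(s['ft_force'],1),s['grip_width'])
```

```text
the job is handed in; nothing more can be done
the job is handed in; nothing more can be done
```

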